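# Turn the keyed drain cover onto its pin and press it home

### The job

The round blue drain cover sits proud and turned out of place in its cement drain block. With a fingertip, push its yellow stub round until the cover's notch is at the red mark on the collar, where the locating pin is, then press the cover down until it is fully home, flush with the collar, and take your hand away. Do not lift the cover out, and leave the dishes, utensils and the cabinet door alone.

Things in the scene. Friction and masses are not known exactly. Their poses are not given: they have to be found in the camera images.
- drain: fixed pale cement drain block, 160 x 160 mm, 45 mm high, standing on the ledge, with a flat steel collar let into its top (1 mm proud, inner radius 48.5 mm) round a circular recess 93 mm across and 16 mm deep. Origin: centre of the underside, on the recess axis; z up; its x axis points from the recess centre towards the locating pin and the red mark.
- pin_mark (a point): point on the block's top plane (45 mm above the ledge) straight above the locating pin, 42 mm from the recess centre along the block's x. The brass pin, 6 mm thick, domed, stands 7 mm up from the recess floor, hidden until the notch is over it. A red painted bar (20 x 9 mm) on the collar, its middle 61 mm from the recess centre, shows its direction.
- cover: loose blue painted cast-iron cover disc, 90 mm across, 16 mm thick, about 0.7 kg, level in the recess with 1.5 mm play all round. Turns either way without limit by light friction (2 to 4 N at the stub; a hard or inward push jams and tips it) and stays where left. Origin: centre of the underside; z up; x axis points from the centre to the notch. At first underside 37 mm, top 53 mm above the ledge; fully home 29 and 45 mm, flush with the block.
- seal (a joint): stiff hidden rubber seal under the cover: metres it has been pushed down, 0 at first, 0.008 with the cover home. A downward push of about 5 to 9 N on the cover moves it (15 N does no harm) and it stays down. The cover goes the full 8 mm only with the notch over the pin, within about 4 degrees (the pin's dome forgives a little more); elsewhere the pin holds one side up and it stays tilted, part-way.
- notch (a point): middle of the cover's notch, at the height of the cover's top face, 42 mm from the cover's centre along its x. The notch is 12 mm wide, cut 9 mm into the rim through the whole thickness; a white stripe on the top points to it.
- stub (a point): centre (half-way up) of the yellow round stub fixed upright on the cover's top: 14 mm in diameter, 16 mm high, 30 mm from the cover's centre along its -x (opposite the notch). While the cover is proud the stub reaches from 53 to 69 mm above the ledge.
- basin: bystander: red plastic basin, 300 mm across, 110 mm high. Origin: centre of the underside.
- plate_low: bystander: green melamine plate, 180 mm across, 17 mm high, under the yellow one. Origin: centre of the underside.
- plate_top: bystander: yellow melamine plate, 180 mm across, 17 mm high, stacked on the green one. Origin: centre of the underside.
- paddle: bystander: wooden stirring paddle, 250 mm long, lying flat, 12 mm high. Origin: in the handle near the blade, underside; blade towards its x.
- spoon: bystander: steel serving spoon, 275 mm long, lying flat, bowl towards its x. Origin: on the underside near the middle.
- saucer: bystander: white ceramic saucer, 140 mm across, 18 mm high. Origin: centre of the underside.
- tumbler: bystander: steel tumbler, 68 mm across, 90 mm high, open at the top. Origin: centre of the underside.
- cabinet_door0_handle (a point): bystander: knob of the half open swing door of the green cabinet (240 mm wide, 270 mm high) on the robot's left side of the ledge.
There are look-alikes about, which are no part of the job. Of the things shaped like the cover, the blue one is meant. Several things look just like the drain: the one meant starts farthest to the robot's right.

How it is judged:
By the outcome, as a careful person would: the job done as asked, in the order asked, and still so for the second after the job is handed in, with the robot touching nothing.
It also fails if it takes over 58 s, if anything falls off the work surface, if the arm or the gripper's body presses on something with over 40 N, if the wrist force passes 120 N, or if a joint passes its speed limit or range.

### The arm

A 6-joint arm with a two-finger parallel gripper is mounted at the origin on the work surface. World frame = base frame: x ahead of the robot, y to its left, z up, the work surface at z = 0. Lengths are in m, angles in rad, forces in N, time in s.
With the tool pointing down it reaches from about 0.35 to 0.875 m from the base axis. Payload 15.5 kg.
Tool frame: the origin (TCP) lies midway between the tips of the shut fingers; the grasp point (between the pads) lies 19 mm behind it; z points along the fingers, y is the line along which they close (so a half turn about z gives the same grasp; the last joint's range is limited). The gripper opens to 85 mm and grips with 20 to 120 N. Pads are 22 mm wide; open, the fingers measure 114 mm over their backs; the gripper's body (76 mm by 85 mm) begins 54 mm behind the grasp point. The pads swing forward as they close: fully open they stand 13 mm farther back than shut.
Start: joints at [-1.304, 0.494, 1.345, -0, 1.302, -0.096], TCP at [0.221, -0.585, 0.231] pointing down, gripper open.
Joint ranges: [-2.91, 2.91], [-0.82, 2.16], [0.22, 2.67], [-1.22, 4.37], [0.12, 2.79], [-3.08, 3.08]. Speed limits (rad/s): [1.89, 1.89, 2.57, 3.01, 3.01, 3.01].

### API

Orientations are given as a rotation vector (axis times angle).
In Python, from bench import manip gives the robot as it stands.
- The arm moves only by the tool play_rows, never from a script. Its argument "plan" is a list of rows, each a list of 7 numbers: the turn, a rotation vector about the tool's x, y, z in degrees, then the shift along the tool's x, y, z in cm, then the opening, from 0 (shut) to 1 (fully open). A call has exactly 8 rows; each row is the pose to reach, as a shift and turn from the pose commanded when the call began, along the tool's axes at that moment; what a row does not reach only later rows make up. A row lasts 1/8 s, in which the tool goes at most 62.5 mm and 10.7 degrees, less where a joint would pass 70% of its speed; a pose out of reach is approached as far as the arm can. A call with a gripper value outside its range is refused whole. The fingers move at their own pace and stop on an object; "newtons" is the grip in N (left out, the last holds). Time passes only in rows, so rows that repeat a pose let the fingers close, or fill a call up. It gives the time, the measured TCP pose, the force, the opening and the grip force at its end, in the units of the state.
- manip.observe(): the state, without advancing time (a new reading comes with each control period).
- manip.camera(name): name is "side" or "top"; returns a dict with "image" (400x640x3 uint8, red, green, blue), "z_map" (400x640 float32, m along the optical axis (not along the pixel's ray), 0 where there is no reading), "K" (3x3 intrinsics, pixels), "extrinsics" (4x4, takes a point from world to camera coordinates). Camera axes: x right, y up, looking along -z (the intrinsics and any distortion apply to the point x, -y, -z); pixel columns grow to the right and rows downward; lengths in m; the calibration is good to about 2 mm. A picture is of the moment at which its call begins.
- manip.sign_off(): hands the job in; it is judged then, once.
Trained networks look in the newest picture that a camera, given by its name, has taken for a name from the list of things; names that differ only in an ending like _2 or _b are one class to them, and where a whole thing is asked for, a point or a joint stands for the part that bears it (a point fixed in the world has none). Each returns a list of dicts, best first, with "conf" (0 to 1); they miss things now and then, are a little off and sometimes report something else, mostly with a low value. They report only what shows in the picture. A call takes as long as a camera call. They do not tell look-alikes from the thing itself.
- manip.find_in(camera, name): "point" ([x, y, z] in m, in world coordinates, good to about 4 mm: the middle of the surface that is visible of it).
- manip.masks_of(camera, name): "mask" (400x640 bool, what is visible of it).
The state is a dict: "time": time; "joint_pos": joint angles; "joint_vel": joint speeds; "tau": joint torques, N m; "tcp_pos": TCP position; "orientation": TCP orientation; "contact_force": force on the tool from outside, world axes, zero at the start; "ft_torque": the same for the moment, N m; "width": finger opening in m; "grip_force": force on a finger pad.
Only numpy, scipy, OpenCV 4.12 (cv2) and the standard library are available. Lean on these libraries where they do the work, as an engineer would, in place of code of your own. Each camera call takes 0.05 s, during which the arm holds its last target. There are 200 camera calls.

## Working session

There is one attempt and no reset: what is moved stays moved. The work goes in short steps, Python scripts to look and compute and a tool call to move; the robot and the scene stay as the last step left them, time stands still between calls to the robot, and variables do not carry over. Pictures are saved under pics/ and viewed, at most 10 in all, crops included, and the job is handed in when it is done.

Besides the shell and the picture viewer there is one more tool, called after ">>>" in YAML: its name, and indented under it one key for each argument. play_rows: Moves the arm, as the interface text tells. Its arguments: {"type":"object","properties":{"plan":{"type":"array","items":{"type":"array","items":{"type":"number"}}},"newtons":{"type":"number"}},"required":["plan"]}

```bash
mkdir -p pics
cat > h.py <<'E'
import numpy as np, cv2
from bench import manip
def world(c,u,v,z=None):
    K=c["K"];E=c["extrinsics"];R=E[:3,:3];t=E[:3,3]
    d=np.array([(u-K[0,2])/K[0,0],-(v-K[1,2])/K[1,1],-1.])
    o=-R.T@t; w=R.T@d
    s=(z-o[2])/w[2] if z is not None else c["z_map"][int(round(v)),int(round(u))]
    return o+s*w
def pix(c,p):
    q=c["extrinsics"][:3,:3]@np.array(p)+c["extrinsics"][:3,3]; K=c["K"]
    return np.array([K[0,0]*q[0]/-q[2]+K[0,2],K[1,1]*-q[1]/-q[2]+K[1,2]])
def save(im,n): cv2.imwrite("pics/"+n,cv2.cvtColor(im,cv2.COLOR_RGB2BGR))
E
python3 - <<'E'
from h import *
s=manip.observe();print(s)
for n in("top","side"):
    c=manip.camera(n);save(c["image"],n+"0.png")
    print(n,[k for k in c],c["K"].tolist(),c["extrinsics"].round(3).tolist())
    for t in("drain","cover","stub","notch","pin_mark"):
        try:print(t,[(r["point"].round(3).tolist() if hasattr(r["point"],"round") else r["point"],round(r["conf"],2),pix(c,r["point"]).round()) for r in manip.find_in(n,t)])
        except Exception as e:print(t,e)
E
```

```text
{'time': 0.0, 'joint_pos': array([-1.30452935e+00,  4.94190721e-01,  1.34613713e+00,  1.53706104e-05,
        1.30252258e+00, -9.55181173e-02]), 'joint_vel': array([ 0.00147269,  0.00054459, -0.00089748,  0.00033575, -0.00345328,
       -0.00122434]), 'tau': array([-2.13870393e-03, -8.82176042e+01, -3.83881080e+01, -4.04613265e-04,
        9.91713780e-03,  1.43310541e-05]), 'tcp_pos': array([ 0.22111436, -0.58418366,  0.23069355]), 'orientation': array([-3.08910005e+00, -5.64964485e-01,  1.45220048e-04]), 'contact_force': array([ 0.41854456, -0.68424087, -0.26441989]), 'ft_torque': array([ 0.0006572 ,  0.05190372, -0.03133196]), 'grip_force': 0.0, 'width': 0.08542808111957512}
top ['image', 'z_map', 'K', 'extrinsics'] [[451.6451290997437, 0.0, 318.50391713644365], [0.0, 451.6451290997437, 207.16973206317095], [0.0, 0.0, 1.0]] [[0.001, -1.0, 0.001, -0.023], [0.995, 0.001, 0.099, -0.515], [-0.099, 0.001, 0.995, -1.632], [0.0, 0.0, 0.0, 1.0]]
drain [([0.5423, 0.0975, 0.0437], 0.89, array([286., 199.])), ([0.2262, 0.2628, 0.0506], 0.87, array([238., 287.]))]
cover [([0.5581, -0.0814, 0.0
[... 759 characters left out ...]
395., 309.])), ([0.5366, 0.1428, 0.0456], 0.73, array([296., 261.]))]
cover [([0.5446, 0.1115, 0.0492], 0.96, array([295., 253.])), ([0.7761, 0.0541, 0.013], 0.68, array([233., 240.])), ([0.5562, -0.0718, 0.016], 0.61, array([301., 223.]))]
stub [([0.545, 0.107, 0.049], 0.93, array([295., 252.])), ([0.5578, -0.0735, 0.0112], 0.8, array([300., 224.]))]
notch [([0.5567, -0.0685, 0.013], 0.81, array([301., 224.])), ([0.5462, 0.1061, 0.0529], 0.56, array([295., 250.])), ([0.7306, -0.3285, 0.01], 0.29, array([271., 181.]))]
pin_mark [([0.2291, 0.2817, 0.0448], 0.92, array([394., 310.])), ([0.5398, 0.1453, 0.0436], 0.72, array([295., 261.])), ([0.5006, -0.5993, 0.0703], 0.57, array([331., 143.]))]
```

View pics/top0.png

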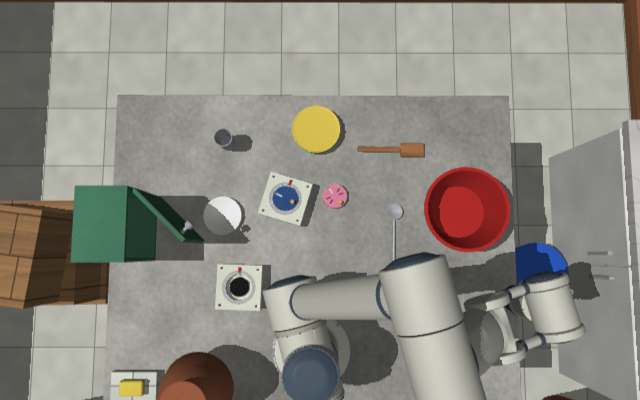

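Run:
```python
from h import *
im=cv2.cvtColor(cv2.imread("pics/top0.png"),cv2.COLOR_BGR2RGB)
c=im[155:245,240:360]
save(cv2.resize(c,None,fx=6,fy=6,interpolation=cv2.INTER_CUBIC),"crop0.png")
```

```text
(no output)
```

View pics/crop0.png

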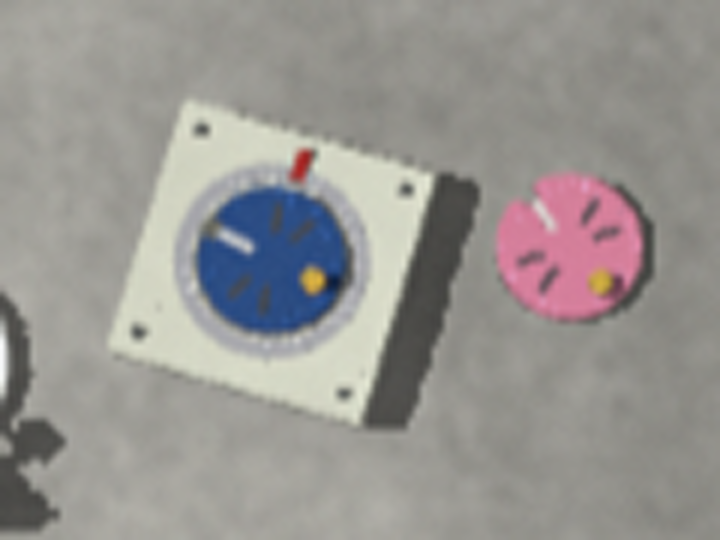

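The top picture shows two blocks like the drain, at (286,198) with a blue cover and at (239,287) with an empty recess. (286,198) is farther to the robot's right (smaller y) and holds the blue cover, so it is the one meant; the pink disc at (334,196) is a decoy. In the crop, the red mark is at about (290,183), the notch at (275,193) and the stub at (292,202).

```bash
cat >> h.py <<'E'
def measure(c, box, zc=.053):
    u0,u1,v0,v1=box; f=4
    im=cv2.resize(c["image"][v0:v1,u0:u1],None,fx=f,fy=f,interpolation=cv2.INTER_CUBIC)
    h=cv2.cvtColor(im,cv2.COLOR_RGB2HSV); out={}
    def get(m):
        n,l,s,ce=cv2.connectedComponentsWithStats(m.astype(np.uint8)); k=1+np.argmax(s[1:,4]) if n>1 else None
        return (None if k is None else (np.array([(ce[k][0]+.5)/f-.5+u0,(ce[k][1]+.5)/f-.5+v0]),s[k,4]/f/f,l==k))
    H,S,V=h[...,0],h[...,1],h[...,2]
    b=get((H>100)&(H<125)&(S>120)); y=get((H>15)&(H<32)&(S>130)&(V>120)); r=get(((H<8)|(H>172))&(S>140)&(V>80))
    if b is not None:
        p=cv2.convexHull(np.argwhere(b[2])[:,::-1].astype(np.int32)); e=cv2.minEnclosingCircle(p)
        uc=(np.array(e[0])+.5)/f-.5+[u0,v0]
        out["centre"]=world(c,*uc,zc); out["R"]=e[1]/f
    if y is not None: out["stub"]=world(c,*y[0],zc+.014)
    if r is not None: out["red"]=world(c,*r[0],.046)
    # block outline
    m=get((S<60)&(V>170))
    if m is not None:
        rc=cv2.minAreaRect(cv2.convexHull(np.argwhere(m[2])[:,::-1].astype(np.int32)))
        uc=(np.array(rc[0])+.5)/f-.5+[u0,v0]
        out["block"]=world(c,*uc,.045); out["bsize"]=np.array(rc[1])/f; out["bang"]=rc[2]
    return out
def ang(a,b): d=b-a; return np.degrees(np.arctan2(d[1],d[0]))
E
python3 - <<'E'
from h import *
for n,b in(("top",(250,320,165,230)),):
    c=manip.camera(n);o=measure(c,b)
    for k,v in o.items():print(k,np.round(v,4))
    for q in("centre","block"):
        print(q,"red ang",ang(o[q],o["red"]),np.linalg.norm((o["red"]-o[q])[:2]),"stub",ang(o[q],o["stub"]),np.linalg.norm((o["stub"]-o[q])[:2]))
    # z check
    for u,v in((285,198),(270,193),(302,214)):print(world(c,u,v).round(4))
E
```

```text
centre [0.5455 0.0994 0.053 ]
R 12.1042
stub [0.5316 0.0734 0.067 ]
red [0.6049 0.0823 0.046 ]
block [0.5445 0.1017 0.045 ]
bsize [44.6219 45.8449]
bang 17.354
centre red ang -16.075524186533872 0.06174981940745403 stub -118.0825140433861 0.029520887826199983
block red ang -17.833878254601533 0.06343174601563488 stub -114.36250403577135 0.031146607405849815
[0.545  0.0988 0.0547]
[0.5644 0.1542 0.0453]
[0.4882 0.0376 0.0423]
```

View pics/side0.png

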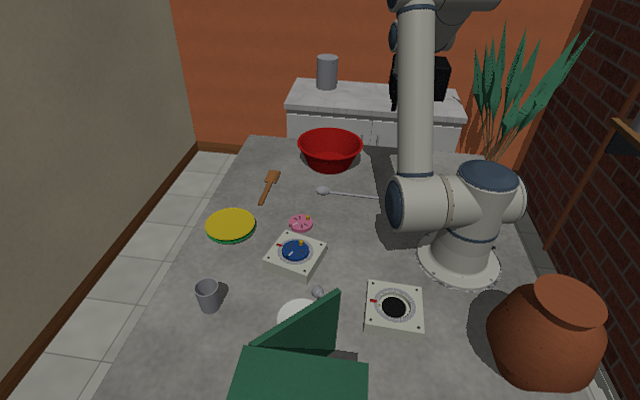

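The side picture confirms it: blue cover at (295,252) in its block, neighbours at the door (300,320), pink disc (300,223) and plates (230,225), all clear of the drain. Next I work out the approach and the push arc, with the fingers shut and the tool x face pushing clockwise.

```bash
cat >> h.py <<'E'
C=np.array([.5455,.0995])
def rel(cur,tgt):  # poses (x,y,z,xang deg): row shift/turn
    a=np.radians(cur[3]);d=np.array(tgt[:3])-cur[:3]
    return [0,0,round(cur[3]-tgt[3],1),*np.round(100*np.array([d[0]*np.cos(a)+d[1]*np.sin(a),d[0]*np.sin(a)-d[1]*np.cos(a),-d[2]]),2)]
def now():
    s=manip.observe();r,_=cv2.Rodrigues(np.array(s["orientation"]));return np.array([*s["tcp_pos"],np.degrees(np.arctan2(r[1,0],r[0,0]))])
def contact(th,gap,z,r=.03,C=C): # tool pose behind stub at angle th (deg), cw push
    t=np.radians(th);p=C+r*np.array([np.cos(t),np.sin(t)])-(gap+.018)*np.array([np.sin(t),-np.cos(t)])
    return np.array([*p,z,th-90+360*(th<-90)])
E
python3 - <<'E'
from h import *
s=now();print(s)
g=contact(-118,.008,.15);print(g,rel(s,g))
E
```

```text
[ 0.22122967 -0.5845458   0.23128835 20.72900709]
[5.54372491e-01 6.08053116e-02 1.50000000e-01 1.52000000e+02] [0, 0, np.float64(-131.3), np.float64(54.0), np.float64(-48.57), np.float64(8.13)]
```

>>> play_rows:
  plan:
    - [0,0,-10,4.5,-4,0,0]
    - [0,0,-20,9,-8,0,0]
    - [0,0,-30,13.5,-12,0,0]
    - [0,0,-40,18,-16,0,0]
    - [0,0,-50,22.5,-20,0,0]
    - [0,0,-60,27,-24,0,0]
    - [0,0,-70,31.5,-28,0,0]
    - [0,0,-80,36,-32,0,0]

```text
time: 1.65
tcp_pos: [0.4454, -0.1561, 0.2316]
orientation: [1.997, 2.424, 0.0]
contact_force: [0.1, -0.6, 0.3]
width: 0.0002
grip_force: 0.0
```

Run:
```python
from h import *
s=now();print(s)
g=contact(-118,.008,.10);print(rel(s,g))
```

```text
[  0.44541197  -0.15609237   0.23156802 101.04881312]
[0, 0, np.float64(-51.0), np.float64(19.2), np.float64(14.85), np.float64(13.16)]
```

>>> play_rows:
  plan:
    - [0,0,-8,4,3,1,0]
    - [0,0,-16,8,6,3,0]
    - [0,0,-24,12,9,5,0]
    - [0,0,-33,15,12,7,0]
    - [0,0,-42,18,14,9,0]
    - [0,0,-51,19.2,14.85,11,0]
    - [0,0,-51,19.2,14.85,13,0]
    - [0,0,-51,19.2,14.85,13,0]

```text
time: 2.65
tcp_pos: [0.554, 0.0586, 0.1003]
orientation: [-0.766, -3.044, 0.001]
contact_force: [-0.8, 0.1, 0.4]
width: 0.0003
grip_force: 0.0
```

Run:
```python
from h import *
s=now();print(s,manip.observe()["contact_force"])
c=manip.camera("side");print([(pix(c,[*s[:2],s[2]])).round(1)])
for dx,n in((0,"a"),):
    im=c["image"][215:285,250:345];save(cv2.resize(im,None,fx=8,fy=8,interpolation=cv2.INTER_CUBIC),"app.png")
print(rel(s,contact(-118,.008,.058)))
# side camera check of stub etc.
o=measure(c,(265,330,232,275));print({k:np.round(v,4) for k,v in o.items()})
```

```text
[5.54031718e-01 5.86393601e-02 1.00281931e-01 1.51738435e+02] [-0.78291471  0.05603638  0.42455817]
[array([295. , 229.9])]
[0, 0, np.float64(-0.3), np.float64(0.07), np.float64(0.21), np.float64(4.23)]
{'centre': array([0.546 , 0.1053, 0.053 ]), 'R': np.float64(13.449), 'stub': array([0.5326, 0.0739, 0.067 ]), 'red': array([0.6057, 0.0809, 0.046 ]), 'block': array([0.5499, 0.0351, 0.045 ]), 'bsize': array([0.5 , 3.25]), 'bang': np.float64(90.0)}
```

View pics/app.png

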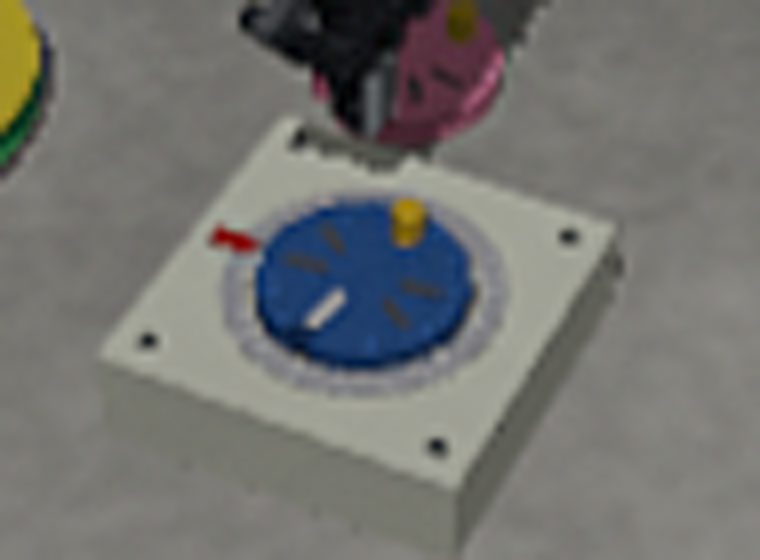

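The crop shows the shut fingertips above the block just right of the yellow stub (stub at crop (408,222), i.e. pixel (301,243)); red mark at (279,245). Side and top measurements agree within about 1 mm. Descending.

>>> play_rows:
  plan:
    - [0,0,0,0,0.2,1,0]
    - [0,0,0,0,0.2,2,0]
    - [0,0,0,0,0.2,3,0]
    - [0,0,0,0,0.2,4,0]
    - [0,0,0,0,0.2,4.2,0]
    - [0,0,0,0.3,0.2,4.2,0]
    - [0,0,0,0.6,0.2,4.2,0]
    - [0,0,0,0.6,0.2,4.2,0]

```text
time: 3.7
tcp_pos: [0.5503, 0.0632, 0.0596]
orientation: [0.767, 3.046, 0.0]
contact_force: [0.1, 0.2, -0.3]
width: -0.0001
grip_force: 0.0
```

Run:
```python
from h import *
s=now();print(s,manip.observe()["contact_force"])
for th in(-118,-125,-132,-139,-146,-153,-160,-167,-174): print(th,rel(s,contact(th,0,.058)))
```

```text
[5.50338652e-01 6.32297534e-02 5.96074324e-02 1.51741164e+02] [ 0.11113463  0.22437312 -0.25197184]
-118 [0, 0, np.float64(-0.3), np.float64(0.33), np.float64(-0.03), np.float64(0.16)]
-125 [0, 0, np.float64(6.7), np.float64(0.71), np.float64(-0.22), np.float64(0.16)]
-132 [0, 0, np.float64(13.7), np.float64(1.11), np.float64(-0.38), np.float64(0.16)]
-139 [0, 0, np.float64(20.7), np.float64(1.52), np.float64(-0.48), np.float64(0.16)]
-146 [0, 0, np.float64(27.7), np.float64(1.95), np.float64(-0.53), np.float64(0.16)]
-153 [0, 0, np.float64(34.7), np.float64(2.37), np.float64(-0.53), np.float64(0.16)]
-160 [0, 0, np.float64(41.7), np.float64(2.8), np.float64(-0.47), np.float64(0.16)]
-167 [0, 0, np.float64(48.7), np.float64(3.21), np.float64(-0.37), np.float64(0.16)]
-174 [0, 0, np.float64(55.7), np.float64(3.61), np.float64(-0.21), np.float64(0.16)]
```

>>> play_rows:
  plan:
    - [0,0,0,0.33,0,0,0]
    - [0,0,3.5,0.5,-0.1,0,0]
    - [0,0,7,0.7,-0.2,0,0]
    - [0,0,10,0.9,-0.3,0,0]
    - [0,0,14,1.1,-0.4,0,0]
    - [0,0,17,1.3,-0.45,0,0]
    - [0,0,20,1.5,-0.5,0,0]
    - [0,0,20,1.5,-0.5,0,0]

```text
time: 4.7
tcp_pos: [0.5351, 0.0657, 0.0595]
orientation: [1.284, 2.866, 0.0]
contact_force: [1.3, -2.6, 0.1]
width: 0.0
grip_force: 1.4
```

Run:
```python
from h import *
s=now();print(s,manip.observe()["contact_force"])
c=manip.camera("side");o=measure(c,(265,330,232,275));print({k:np.round(v,4) for k,v in o.items()})
im=c["image"][215:285,250:345];save(cv2.resize(im,None,fx=8,fy=8,interpolation=cv2.INTER_CUBIC),"p1.png")
for th in(-139,-146,-153,-160,-167,-174,-181,-188): print(th,rel(s,contact(th,0,.058)))
```

```text
[5.35139422e-01 6.56625110e-02 5.94843419e-02 1.31744685e+02] [ 1.31325823 -2.61240266  0.08477562]
{'centre': array([0.5438, 0.1056, 0.053 ]), 'R': np.float64(13.3224), 'stub': array([0.5239, 0.0812, 0.067 ]), 'red': array([0.6056, 0.0808, 0.046 ]), 'block': array([0.5137, 0.0338, 0.045 ]), 'bsize': array([2.0134, 4.5934]), 'bang': np.float64(72.646)}
-139 [0, 0, np.float64(0.7), np.float64(0.07), np.float64(0.0), np.float64(0.15)]
-146 [0, 0, np.float64(7.7), np.float64(0.46), np.float64(-0.19), np.float64(0.15)]
-153 [0, 0, np.float64(14.7), np.float64(0.86), np.float64(-0.33), np.float64(0.15)]
-160 [0, 0, np.float64(21.7), np.float64(1.27), np.float64(-0.43), np.float64(0.15)]
-167 [0, 0, np.float64(28.7), np.float64(1.7), np.float64(-0.47), np.float64(0.15)]
-174 [0, 0, np.float64(35.7), np.float64(2.13), np.float64(-0.46), np.float64(0.15)]
-181 [0, 0, np.float64(42.7), np.float64(2.55), np.float64(-0.4), np.float64(0.15)]
-188 [0, 0, np.float64(49.7), np.float64(2.96), np.float64(-0.29), np.float64(0.15)]
```

View pics/p1.png

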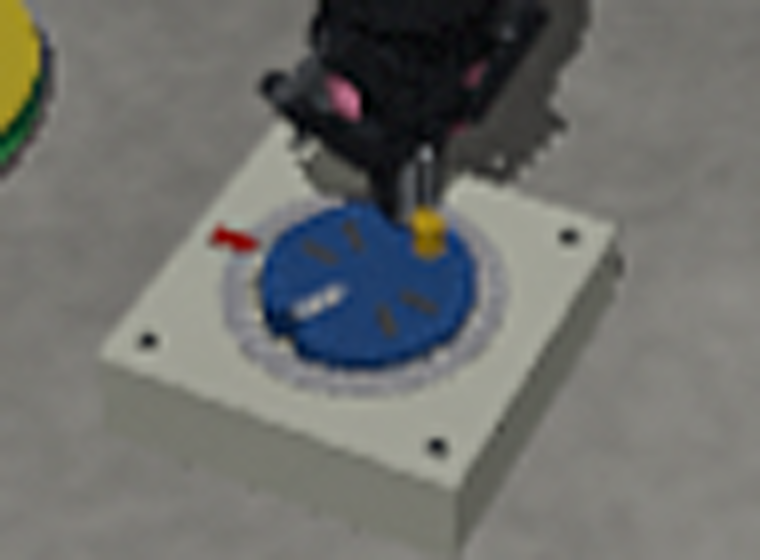

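The crop shows the fingertip on the yellow stub at (430,232), with the notch, at (290,320), moved towards the red mark (235,238). The push is about 3 N, so I continue round the arc.

>>> play_rows:
  plan:
    - [0,0,5,0.3,-0.1,0,0]
    - [0,0,10,0.6,-0.25,0,0]
    - [0,0,14.5,0.85,-0.33,0,0]
    - [0,0,19,1.1,-0.4,0,0]
    - [0,0,23.5,1.4,-0.45,0,0]
    - [0,0,28,1.65,-0.47,0,0]
    - [0,0,32,1.9,-0.47,0,0]
    - [0,0,36,2.15,-0.46,0,0]

```text
time: 5.75
tcp_pos: [0.5172, 0.0784, 0.0593]
orientation: [2.108, 2.328, -0.001]
contact_force: [3.2, -10.2, 2.0]
width: 0.0
grip_force: 5.3
```

Run:
```python
from h import *
s=now();print(s,manip.observe()["contact_force"])
c=manip.camera("side");o=measure(c,(265,330,232,275));print({k:np.round(v,4) for k,v in o.items()},ang(np.array([*C,0]),o["stub"]))
for th in(-174,-181,-185,-188,-192,-195,-197): print(th,rel(s,contact(th,0,.058)))
```

```text
[5.17158099e-01 7.84031913e-02 5.92969041e-02 9.56772401e+01] [  3.18403815 -10.21083674   1.9944952 ]
{'centre': array([0.543 , 0.1086, 0.053 ]), 'R': np.float64(13.3423), 'stub': array([0.5153, 0.0984, 0.067 ]), 'red': array([0.6056, 0.0808, 0.046 ]), 'block': array([0.4732, 0.044 , 0.045 ]), 'bsize': array([1.75, 6.75]), 'bang': np.float64(90.0)} -177.92992475099342
-174 [0, 0, np.float64(-0.3), np.float64(0.0), np.float64(0.04), np.float64(0.13)]
-181 [0, 0, np.float64(6.7), np.float64(0.38), np.float64(-0.16), np.float64(0.13)]
-185 [0, 0, np.float64(10.7), np.float64(0.61), np.float64(-0.25), np.float64(0.13)]
-188 [0, 0, np.float64(13.7), np.float64(0.78), np.float64(-0.31), np.float64(0.13)]
-192 [0, 0, np.float64(17.7), np.float64(1.01), np.float64(-0.38), np.float64(0.13)]
-195 [0, 0, np.float64(20.7), np.float64(1.19), np.float64(-0.41), np.float64(0.13)]
-197 [0, 0, np.float64(22.7), np.float64(1.31), np.float64(-0.43), np.float64(0.13)]
```

Force rose to 10.7 N, which may be the start of a jam, so I back off slightly and look.

>>> play_rows:
  plan:
    - [0,0,0,-0.2,0,0,0]
    - [0,0,0,-0.4,0,0,0]
    - [0,0,0,-0.5,0,0,0]
    - [0,0,0,-0.5,0,0,0]
    - [0,0,0,-0.5,0,0,0]
    - [0,0,0,-0.5,0,0,0]
    - [0,0,0,-0.5,0,0,0]
    - [0,0,0,-0.5,0,0,0]

```text
time: 6.8
tcp_pos: [0.5177, 0.0738, 0.0593]
orientation: [2.108, 2.33, -0.0]
contact_force: [0.3, -0.8, 0.1]
width: -0.0001
grip_force: 0.0
```

Run:
```python
from h import *
s=now();print(s,manip.observe()["contact_force"])
t=manip.camera("top");c=manip.camera("side");o=measure(c,(265,330,232,275));print({k:np.round(v,4) for k,v in o.items()},ang(np.array([*C,0]),o["stub"]))
a=cv2.resize(c["image"][225:285,255:340],(510,360),interpolation=cv2.INTER_CUBIC)
b=cv2.resize(t["image"][170:230,255:320],(390,360)[:2],interpolation=cv2.INTER_CUBIC)
save(np.hstack([a,b])[:, :800],"p2.png") if 0 else save(cv2.resize(np.hstack([a,b]),None,fx=.88,fy=.88),"p2.png")
```

```text
[5.17651476e-01 7.37830524e-02 5.92791193e-02 9.57340225e+01] [ 0.34326162 -0.80470268  0.08112355]
{'centre': array([0.543 , 0.1086, 0.053 ]), 'R': np.float64(13.3423), 'stub': array([0.5152, 0.0989, 0.067 ]), 'red': array([0.6056, 0.0808, 0.046 ]), 'block': array([0.4768, 0.0428, 0.045 ]), 'bsize': array([4.8075, 1.1069]), 'bang': np.float64(7.5946)} -178.7994863727728
```

View pics/p2.png

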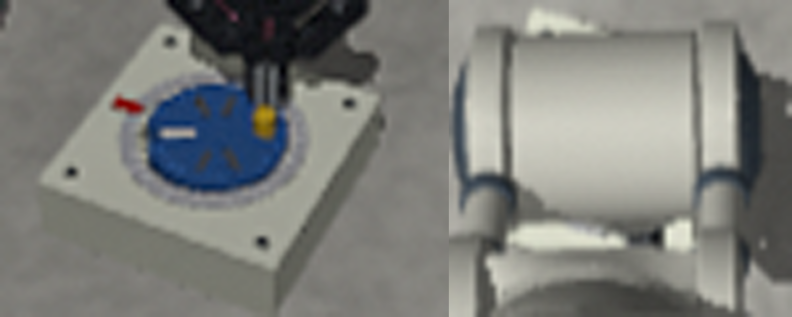

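The side crop shows the cover level, its stub at (265,122), and the stripe (178,132) pointing left, about 20° short of the red mark (128,105). The top view is blocked by the arm. I continue slowly to just short of the target.

>>> play_rows:
  plan:
    - [0,0,2,0.5,0,0,0]
    - [0,0,4,0.65,-0.05,0,0]
    - [0,0,6,0.78,-0.1,0,0]
    - [0,0,8,0.9,-0.15,0,0]
    - [0,0,10,1.02,-0.2,0,0]
    - [0,0,12,1.14,-0.25,0,0]
    - [0,0,13.5,1.25,-0.29,0,0]
    - [0,0,13.5,1.25,-0.29,0,0]

```text
time: 7.9
tcp_pos: [0.5137, 0.0852, 0.0594]
orientation: [2.367, 2.065, -0.001]
contact_force: [0.3, -7.2, 0.3]
width: -0.0001
grip_force: 3.3
```

Run:
```python
from h import *
s=now();print(s,manip.observe()["contact_force"])
c=manip.camera("side");o=measure(c,(265,330,232,275));print({k:np.round(v,4) for k,v in o.items()},ang(np.array([*C,0]),o["stub"]))
for th in(-188,-192,-195,-197): print(th,rel(s,contact(th,0,.058)))
```

```text
[5.13653383e-01 8.51944830e-02 5.94307010e-02 8.22115777e+01] [ 0.25713767 -7.16553918  0.29882508]
{'centre': array([0.5439, 0.1074, 0.053 ]), 'R': np.float64(13.4821), 'stub': array([0.5152, 0.1036, 0.067 ]), 'red': array([0.6056, 0.0808, 0.046 ]), 'block': array([0.457 , 0.0505, 0.045 ]), 'bsize': array([1.5 , 2.75]), 'bang': np.float64(90.0)} 172.28985260272037
-188 [0, 0, np.float64(0.2), np.float64(0.06), np.float64(-0.05), np.float64(0.14)]
-192 [0, 0, np.float64(4.2), np.float64(0.27), np.float64(-0.16), np.float64(0.14)]
-195 [0, 0, np.float64(7.2), np.float64(0.44), np.float64(-0.24), np.float64(0.14)]
-197 [0, 0, np.float64(9.2), np.float64(0.55), np.float64(-0.29), np.float64(0.14)]
```

>>> play_rows:
  plan:
    - [0,0,2,0.15,-0.05,0,0]
    - [0,0,4,0.25,-0.1,0,0]
    - [0,0,6,0.35,-0.15,0,0]
    - [0,0,6,0.4,-0.15,0,0]
    - [0,0,6,0.4,-0.15,0,0]
    - [0,0,6,-0.2,-0.15,0,0]
    - [0,0,6,-0.6,-0.15,0,0]
    - [0,0,6,-0.6,-0.15,0,0]

```text
time: 8.95
tcp_pos: [0.5113, 0.0799, 0.0593]
orientation: [2.472, 1.938, 0.0]
contact_force: [-0.5, -0.3, -0.7]
width: -0.0001
grip_force: 0.0
```

Run:
```python
from h import *
s=now();print(s,manip.observe()["contact_force"])
c=manip.camera("side");o=measure(c,(265,330,232,275));print({k:np.round(v,4) for k,v in o.items()},ang(np.array([*C,0]),o["stub"]))
# line through stub and stripe vs red: stripe
u0,u1,v0,v1=270,320,238,268;f=4
im=cv2.resize(c["image"][v0:v1,u0:u1],None,fx=f,fy=f,interpolation=cv2.INTER_CUBIC)
b,_=[None,None]
h=cv2.cvtColor(im,cv2.COLOR_RGB2HSV)
save(cv2.resize(im,None,fx=4,fy=4),"p3.png")
```

```text
[5.11288125e-01 7.98558833e-02 5.93306971e-02 7.62017420e+01] [-0.53798554 -0.30484133 -0.71196678]
{'centre': array([0.545 , 0.1078, 0.053 ]), 'R': np.float64(13.3089), 'stub': array([0.5163, 0.111 , 0.067 ]), 'red': array([0.6056, 0.0808, 0.046 ]), 'block': array([0.4576, 0.0509, 0.045 ]), 'bsize': array([3.01  , 1.4179]), 'bang': np.float64(5.7106)} 158.5983388018496
```

View pics/p3.png

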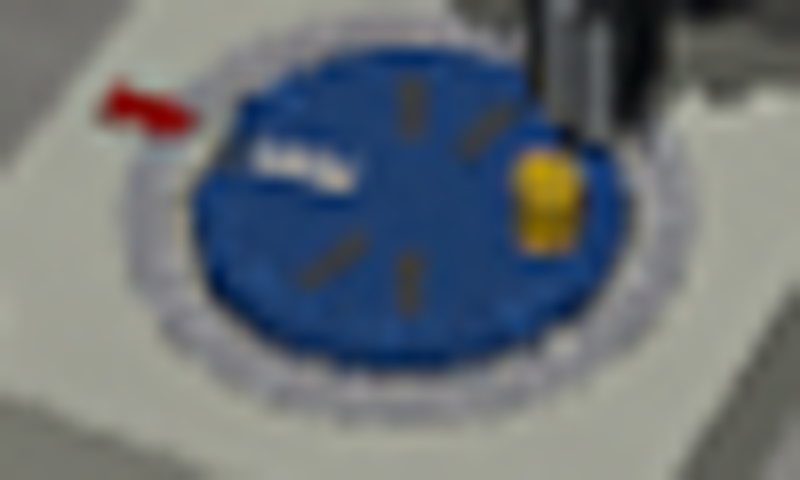

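The crop shows the stripe (305,165) pointing close to the red mark (150,108), with the stub opposite at (548,185). I lift and swing aside for an exact reading from the top camera.

>>> play_rows:
  plan:
    - [0,0,0,-0.6,0,-2,0]
    - [0,0,0,-3,0,-4,0]
    - [0,0,0,-7,0,-6,0]
    - [0,0,0,-11,0,-6,0]
    - [0,0,0,-15,0,-6,0]
    - [0,0,0,-19,0,-6,0]
    - [0,0,0,-22,0,-6,0]
    - [0,0,0,-22,0,-6,0]

```text
time: 10.0
tcp_pos: [0.4586, -0.1351, 0.1193]
orientation: [2.474, 1.936, 0.0]
contact_force: [-0.6, 0.5, 0.2]
width: -0.0002
grip_force: 0.0
```

Run:
```python
from h import *
s=now();print(s,manip.observe()["contact_force"])
c=manip.camera("top");o=measure(c,(250,320,165,230))
for k,v in o.items():print(k,np.round(v,4))
for q in("centre","block"):
    print(q,"red",ang(o[q],o["red"]),"stub",ang(o[q],o["stub"]),np.linalg.norm((o["stub"]-o[q])[:2]))
print("stub->red",ang(o["stub"],o["red"]))
im=c["image"][165:230,250:320];save(cv2.resize(im,None,fx=8,fy=8,interpolation=cv2.INTER_CUBIC),"p4.png")
```

```text
[ 0.45864261 -0.13505938  0.11933192 76.09047436] [-0.57827529  0.51554443  0.22021831]
centre [0.5442 0.1011 0.053 ]
R 12.0654
stub [0.5151 0.1068 0.067 ]
red [0.6049 0.0823 0.046 ]
block [0.5455 0.1162 0.045 ]
bsize [52.7839 47.9681]
bang 17.8503
centre red -17.23270999544197 stub 169.02841306596542 0.029639705836692887
block red -29.72739079127453 stub -162.63668262930102 0.031784127590456124
stub->red -15.242348881705503
```

View pics/p4.png

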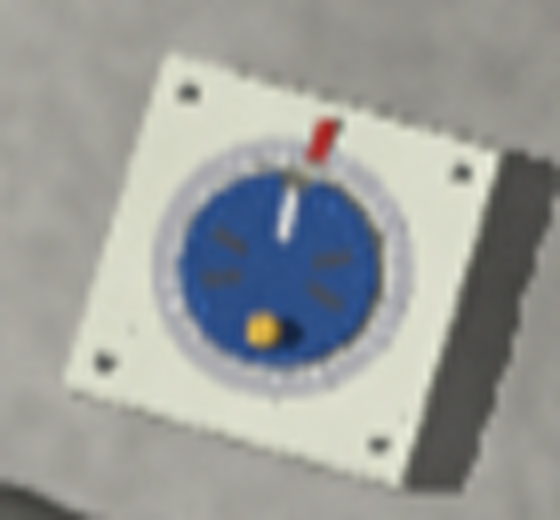

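The crop shows the stripe and notch at (290,180) and stub at (263,330), an axis about 11° from vertical, against about 17° for the red mark (323,140). Measured, the stub is at 169° and the target is about 163°, so about 6° (3.2 mm) remains. I go back the same way and push that much.

>>> play_rows:
  plan:
    - [0,0,0,5,0,0,0]
    - [0,0,0,10,0,0,0]
    - [0,0,0,15,0,1,0]
    - [0,0,0,19,0,2,0]
    - [0,0,0,21.5,0,3.5,0]
    - [0,0,0,22,0,5,0]
    - [0,0,0,22,0,6,0]
    - [0,0,0,22,0,6,0]

```text
time: 11.05
tcp_pos: [0.5106, 0.0796, 0.0587]
orientation: [-2.472, -1.938, 0.002]
contact_force: [-0.7, -0.1, 1.3]
width: 0.0
grip_force: 0.0
```

Run:
```python
from h import *
s=now();print(s,manip.observe()["contact_force"])
g=np.array([.5105,.0919,.0593,73]);print(rel(s,g))
```

```text
[5.10557441e-01 7.95618190e-02 5.86569561e-02 7.61935381e+01] [-0.73027771 -0.09588849  1.26980278]
[0, 0, np.float64(3.2), np.float64(1.2), np.float64(-0.3), np.float64(-0.06)]
```

>>> play_rows:
  plan:
    - [0,0,3,0.5,-0.15,0,0]
    - [0,0,3,0.8,-0.15,0,0]
    - [0,0,3,1.0,-0.2,0,0]
    - [0,0,3,1.15,-0.2,0,0]
    - [0,0,3,1.28,-0.2,0,0]
    - [0,0,3,1.28,-0.2,0,0]
    - [0,0,3,0.5,-0.2,0,0]
    - [0,0,3,0,-0.2,0,0]

```text
time: 12.05
tcp_pos: [0.5092, 0.0802, 0.0593]
orientation: [-2.522, -1.874, -0.0]
contact_force: [-0.1, 0.3, -0.1]
width: -0.0002
grip_force: 0.0
```

>>> play_rows:
  plan:
    - [0,0,0,-0.6,0,-2,0]
    - [0,0,0,-3,0,-4,0]
    - [0,0,0,-7,0,-6,0]
    - [0,0,0,-11,0,-6,0]
    - [0,0,0,-15,0,-6,0]
    - [0,0,0,-19,0,-6,0]
    - [0,0,0,-22,0,-6,0]
    - [0,0,0,-22,0,-6,0]

```text
time: 13.05
tcp_pos: [0.4453, -0.1318, 0.1193]
orientation: [2.524, 1.87, 0.0]
contact_force: [-0.2, 1.1, -0.2]
width: 0.0
grip_force: 0.0
```

Run:
```python
from h import *
s=now();print(s,manip.observe()["contact_force"])
c=manip.camera("top");o=measure(c,(250,320,165,230))
for k,v in o.items():print(k,np.round(v,4))
for q in("centre",):
    print(q,"red",ang(o[q],o["red"]),"stub",ang(o[q],o["stub"]),np.linalg.norm((o["stub"]-o[q])[:2]))
# stripe: white pixels inside the cover
u0,v0,f=250,165,8
im=cv2.resize(c["image"][165:230,250:320],None,fx=f,fy=f,interpolation=cv2.INTER_CUBIC)
pc=pix(c,o["centre"]);m=np.zeros(im.shape[:2],np.uint8);cv2.circle(m,tuple(int(x) for x in (pc-[u0,v0]+.5)*f),int(9.5*f),1,-1)
w=(im.min(2)>140)&(m>0);y,x=np.nonzero(w)
if len(x):
    p=world(c,(x.mean()+.5)/f-.5+u0,(y.mean()+.5)/f-.5+v0,.053);print("stripe",p.round(4),ang(o["centre"],p),ang(o["stub"],p),len(x))
save(im,"p5.png")
```

```text
[ 0.44532246 -0.13178094  0.11932732 73.06753817] [-0.20783902  1.09205113 -0.22984656]
centre [0.5446 0.1017 0.053 ]
R 12.0319
stub [0.5156 0.1097 0.067 ]
red [0.605  0.0823 0.046 ]
block [0.5452 0.1162 0.045 ]
bsize [52.7715 48.2111]
bang 17.9931
centre red -17.79930567199303 stub 164.61622058119508 0.03003022653871063
stripe [0.5686 0.0963 0.053 ] -12.569506706203645 -14.115746029554634 544
```

View pics/p5.png

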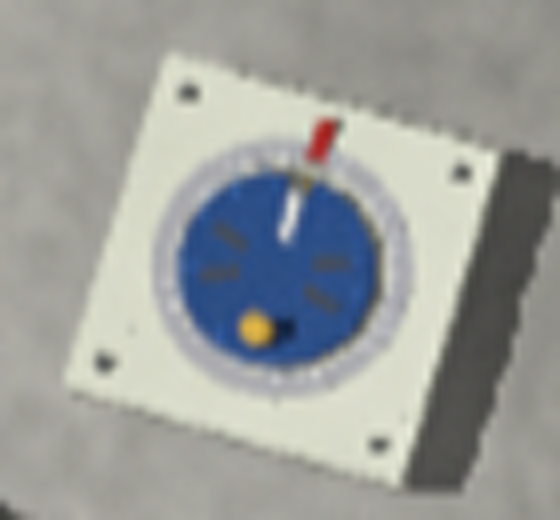

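The crop shows the notch (303,182) nearly at the red mark (323,140), with the stub at (257,330). The cover axis is about -14.7° against a target of -17.5°, so I nudge it 1.5 mm more.

>>> play_rows:
  plan:
    - [0,0,0,5,0,0,0]
    - [0,0,0,10,0,0,0]
    - [0,0,0,15,0,1,0]
    - [0,0,0,19,0,2,0]
    - [0,0,0,21.5,0,3.5,0]
    - [0,0,0,22,0,5,0]
    - [0,0,0,22,0,6,0]
    - [0,0,0,22,0,6,0]

```text
time: 14.1
tcp_pos: [0.5086, 0.08, 0.0586]
orientation: [-2.522, -1.872, 0.002]
contact_force: [0.2, -0.1, -0.7]
width: 0.0002
grip_force: 0.0
```

>>> play_rows:
  plan:
    - [0,0,0,0.5,0,0,0]
    - [0,0,0,0.9,0,0,0]
    - [0,0,0,1.15,-0.05,0,0]
    - [0,0,0,1.3,-0.05,0,0]
    - [0,0,0,1.43,-0.05,0,0]
    - [0,0,0,1.43,-0.05,0,0]
    - [0,0,0,0.5,0,0,0]
    - [0,0,0,0,0,0,0]

```text
time: 15.1
tcp_pos: [0.5092, 0.0801, 0.0593]
orientation: [-2.522, -1.873, -0.0]
contact_force: [0.1, 0.3, 0.7]
width: 0.0
grip_force: 0.0
```

>>> play_rows:
  plan:
    - [0,0,0,-0.6,0,-2,0]
    - [0,0,0,-3,0,-4,0]
    - [0,0,0,-7,0,-6,0]
    - [0,0,0,-11,0,-6,0]
    - [0,0,0,-15,0,-6,0]
    - [0,0,0,-19,0,-6,0]
    - [0,0,0,-22,0,-6,0]
    - [0,0,0,-22,0,-6,0]

```text
time: 16.1
tcp_pos: [0.4453, -0.1318, 0.1193]
orientation: [2.524, 1.87, 0.0]
contact_force: [-0.0, 0.4, 0.1]
width: 0.0001
grip_force: 0.0
```

Run:
```python
from h import *
s=now();print(s,manip.observe()["contact_force"])
c=manip.camera("top");o=measure(c,(250,320,165,230))
q="centre";print(o[q],"red",ang(o[q],o["red"]),"stub",ang(o[q],o["stub"]),o["stub"])
u0,v0,f=250,165,8
im=cv2.resize(c["image"][165:230,250:320],None,fx=f,fy=f,interpolation=cv2.INTER_CUBIC)
pc=pix(c,o["centre"]);m=np.zeros(im.shape[:2],np.uint8);cv2.circle(m,tuple(int(x) for x in (pc-[u0,v0]+.5)*f),int(9.5*f),1,-1)
w=(im.min(2)>140)&(m>0);y,x=np.nonzero(w)
if len(x):
    p=world(c,(x.mean()+.5)/f-.5+u0,(y.mean()+.5)/f-.5+v0,.053);print("stripe",p.round(4),ang(o["centre"],p),ang(o["stub"],p),len(x))
print(rel(s,[.547,.1,.075,73]))
```

```text
[ 0.44525986 -0.13179236  0.11932828 73.06231135] [-0.00954585  0.44986077  0.14125363]
[0.54521072 0.10205956 0.053     ] red -18.312983500714935 stub 162.36442656314608 [0.51611569 0.11130894 0.067     ]
stripe [0.5683 0.096  0.053 ] -14.728506040772354 -16.35911320746538 567
[0, 0, np.float64(0.1), np.float64(25.14), np.float64(2.98), np.float64(4.43)]
```

The axis is now about -17° against the target of -17.5°. Next I press at the cover's centre.

>>> play_rows:
  plan:
    - [0,0,0,5,0.6,0,0]
    - [0,0,0,10,1.2,0,0]
    - [0,0,0,15,1.8,0,0]
    - [0,0,0,20,2.4,0,0]
    - [0,0,0,24,2.9,0,0]
    - [0,0,0,25.1,3,1,0]
    - [0,0,0,25.1,3,3,0]
    - [0,0,0,25.1,3,4.4,0]

```text
time: 17.15
tcp_pos: [0.5461, 0.1017, 0.0741]
orientation: [-2.521, -1.874, 0.002]
contact_force: [0.3, -0.2, -0.3]
width: -0.0002
grip_force: 0.0
```

>>> play_rows:
  plan:
    - [0,0,0,0,0,0.8,0]
    - [0,0,0,0,0,1.5,0]
    - [0,0,0,0,0,2,0]
    - [0,0,0,0,0,2.2,0]
    - [0,0,0,0,0,2.4,0]
    - [0,0,0,0,0,2.5,0]
    - [0,0,0,0,0,2.6,0]
    - [0,0,0,0,0,2.6,0]

```text
time: 18.15
tcp_pos: [0.5471, 0.1017, 0.0496]
orientation: [2.521, 1.874, 0.001]
contact_force: [-0.4, -0.9, 3.8]
width: 0.0002
grip_force: 2.0
```

>>> play_rows:
  plan:
    - [0,0,0,0,0,0.1,0]
    - [0,0,0,0,0,0.2,0]
    - [0,0,0,0,0,0.3,0]
    - [0,0,0,0,0,0.4,0]
    - [0,0,0,0,0,0.45,0]
    - [0,0,0,0,0,0.5,0]
    - [0,0,0,0,0,0.55,0]
    - [0,0,0,0,0,0.55,0]

```text
time: 19.15
tcp_pos: [0.5472, 0.1017, 0.045]
orientation: [2.521, 1.873, 0.001]
contact_force: [-5.1, -1.5, 23.8]
width: -0.0004
grip_force: 11.8
```

The force rose sharply at z = 0.045, so the cover has bottomed. I lift straight off and withdraw.

>>> play_rows:
  plan:
    - [0,0,0,0,0,-0.3,0]
    - [0,0,0,0,0,-1.5,0]
    - [0,0,0,0,0,-4,0]
    - [0,0,0,0,0,-8,0]
    - [0,0,0,-4,0,-10,0]
    - [0,0,0,-9,-1,-10,0]
    - [0,0,0,-14,-2,-10,0]
    - [0,0,0,-19,-3,-10,0]

```text
time: 20.15
tcp_pos: [0.4627, -0.0728, 0.1445]
orientation: [2.521, 1.874, 0.001]
contact_force: [0.8, -0.1, -0.2]
width: -0.0003
grip_force: 0.0
```

>>> play_rows:
  plan:
    - [0,0,0,-3,0,0,0]
    - [0,0,0,-6,0,0,0]
    - [0,0,0,-6,0,0,0]
    - [0,0,0,-6,0,0,0]
    - [0,0,0,-6,0,0,0]
    - [0,0,0,-6,0,0,0]
    - [0,0,0,-6,0,0,0]
    - [0,0,0,-6,0,0,0]

```text
time: 21.15
tcp_pos: [0.4461, -0.1289, 0.1437]
orientation: [-2.521, -1.874, 0.0]
contact_force: [-0.2, -0.7, -0.7]
width: 0.0002
grip_force: 0.0
```

Run:
```python
from h import *
print(now())
c=manip.camera("top");o=measure(c,(250,320,165,230),.045)
q="centre";print(o[q],"red",ang(o[q],o["red"]),"stub",ang(o[q],o["stub"]))
t=np.radians(np.arange(0,360,15));
def zs(rad,ctr=(.5455,.1005)):
    out=[]
    for a in t:
        u,v=pix(c,[ctr[0]+rad*np.cos(a),ctr[1]+rad*np.sin(a),.045]);out.append(world(c,u,v)[2])
    return np.round(1000*np.array(out),1)
print("cover r36",zs(.036));print("collar r55",zs(.055));print("block r70",zs(.07))
d=manip.camera("side")
a=cv2.resize(d["image"][225:285,255:340],(450,318),interpolation=cv2.INTER_CUBIC);b=cv2.resize(c["image"][167:228,252:319],(348,318),interpolation=cv2.INTER_CUBIC)
save(np.hstack([a,b]),"p6.png")
```

```text
[ 0.44609267 -0.12889637  0.14373954 73.24563702]
[0.54546454 0.10188292 0.045     ] red -18.218580294206753 stub 162.55154137010214
cover r36 [44.4 48.1 41.3 51.1 46.  40.5 47.9 46.3 42.4 49.  58.8 46.6 40.3 44.9
 42.8 43.8 44.6 38.8 38.4 50.1 48.9 41.  40.7 28.2]
collar r55 [46.  43.6 41.  44.8 45.1 44.8 40.1 39.6 49.1 41.3 36.7 43.2 46.8 45.5
 46.2 44.7 43.8 40.5 47.9 46.  46.  49.7 47.5 45.1]
block r70 [37.8 46.1 43.8 42.6 41.2 40.6 42.  40.6 38.3 41.7 35.6 47.1 39.6 43.1
 39.3 43.2 46.7 45.8 41.7 47.6 52.9 39.9 40.8 48.2]
```

View pics/p6.png

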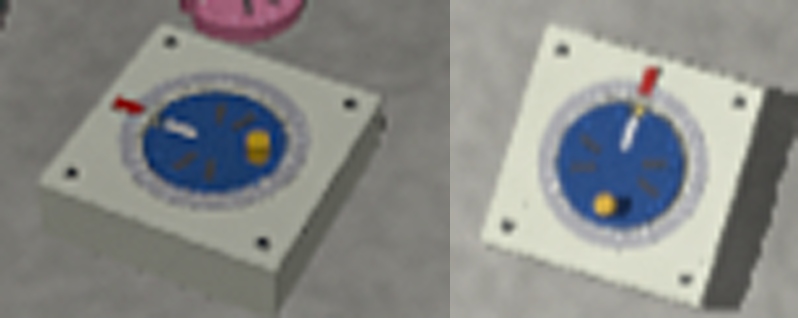

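Both views show the cover level with the collar: no blue side wall shows, and brass shows in the notch at the red mark (top crop, notch (640,107), mark (650,80)). Cover and collar depths average the same, and the press stopped at z = 0.045 as expected.

```bash
python3 -c "
from bench import manip
print(manip.sign_off())"
```

```text
the job is handed in; nothing more can be done
None
```

The blue cover's notch is turned to the red mark, and the cover is pressed flush with the collar. The arm is clear, and I handed the job in at about 21 s with nothing else touched; the final press peaked at 24 N, above the 15 N you gave as harmless.

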